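# Capture a trough in the screw hold-down

## Robot

A 6-joint arm with a two-finger parallel gripper is mounted at the origin on the work surface. World frame = base frame: x ahead of the robot, y to its left, z up, the work surface at z = 0. Lengths are in m, angles in degrees, forces in N, time in s.
With the tool pointing down it reaches from about 0.375 to 0.75 m from the base axis. Payload 9 kg.
Tool frame: the origin (TCP) lies on the centre line of the jaws, within the pads' length; the fingertips stand 22 mm ahead of it and the grasp point (between the pads) lies 3 mm ahead of it; z points along the fingers, y is the line along which they close (so a half turn about z gives the same grasp; the last joint's range is limited). The gripper opens to 85 mm and grips with 20 to 120 N. Pads are 22 mm wide; open, the fingers measure 114 mm over their backs; the gripper's body (76 mm by 85 mm) begins 54 mm behind the grasp point. The pads swing forward as they close: fully open they stand 13 mm farther back than shut.
Start: joints at [56.11, 5.964, 5.575, 89.605, 0, 77.527], TCP at [0.219, 0.559, 0.253] pointing down, gripper open.
Joint ranges: [-171.21, 171.21], [-48.23, 106.86], [-62.78, 66.21], [-105.2, 120.99], [-86.42, 89.51], [-180, 180]. Speed limits (degrees/s): [127.2, 127.2, 147.25, 180, 180, 180].

## Interface

Orientations are given as a 3x3 rotation matrix whose columns are the frame's x, y, z axes.
In Python, from plant import r, optics, sensors gives the robot as it stands (r), with the cameras (optics) and the readings (sensors).
- The arm moves only by the shell command python3 steer.py 'ROWS' [FORCE]. ROWS is a JSON list of rows, 1 to 10 of them, each of 7 numbers: the finger opening in m, then dx, dy, dz in m, then a rotation vector rx, ry, rz in degrees; each row is the pose to reach, as a shift and turn from the pose commanded when the command began, along the tool's axes at that moment; what a row does not reach only later rows make up. A row lasts 1/10 s, in which the tool goes at most 0.05 m and 8.59 degrees, less where a joint would pass 70% of its speed; a pose out of reach is approached as far as the arm can. The fingers move at their own pace and stop on an object; FORCE is the grip in N (left out, the last holds). Time passes only in rows, so rows that do not move let the fingers close. It prints the time, the measured TCP pose, the force, the opening and the grip force at its end.
- sensors.get_obs(): the state, without advancing time (a new reading comes with each control period).
- optics.capture(name): name is "scene" or "top" or "wrist"; returns the picture (384x512x3 uint8, blue, green, red); there is no depth.
- optics.camera_params(name): a dict with "intrinsics" (3x3 intrinsics, pixels), "world_from_camera" (4x4, takes a point from camera to world coordinates). Camera axes: x right, y down, z forward; pixel columns grow to the right and rows downward; lengths in m; the calibration is good to about 2 mm. The wrist camera is an equidistant fisheye: a pixel r from the principal point sees the ray r / f radians off the axis. A picture is of the moment at which its call begins: read the wrist's pose just before it. camera_params takes no time and is no camera call; for the wrist camera it gives the pose at the moment of the call.
- r.finish_job(): hands the job in; it is judged then, once.
The state is a dict: "time_s": time; "q": joint angles; "joint_vel": joint speeds; "joint_efforts": joint torques, N m; "tcp_pos": TCP position; "orientation": TCP orientation; "force": force on the tool from outside, world axes, zero at the start; "moment": the same for the moment, N m; "width": finger opening in m; "grasp_force": force on a finger pad.
Only numpy, scipy, OpenCV 4.12 (cv2) and the standard library are available. Lean on these libraries where they do the work, as an engineer would, in place of code of your own. Each camera call takes 0.05 s, during which the arm holds its last target. There are 200 camera calls.

## Task

Take the sheet-metal trough out of the rack and lay it, open top up, in the bed of the screw hold-down, closed end foremost, pushed home until its closed end meets the column. Then crank the handwheel clockwise until you feel it come up against its stop, and back it off a quarter turn, so that the trough is captive but not pinched. Leave the flat bar, the jar and the loupe where they are.

Things in the scene. Friction and masses are not known exactly. Their poses are not given: they have to be found in the camera images.
- fixture: Screw hold-down, a fixed painted fixture. Origin: on the bench under the screw axis, z up; +y is the way the trough is pushed in. Bed: plate 110 mm wide (x), y = -110 to +60 mm, top at z = 15 mm. Two rails on it, tops at z = 23 mm, leave a channel 48 mm wide centred on x = 0 from y = -85 mm on. An arm 46 mm wide, z = 77 to 105 mm, reaches from the column over the bed to y = -36 mm.
- bed_entry (a point): Middle of the bed's front edge, on the bed's top (fixture y = -110 mm, z = 15 mm). The channel between the rails flares a little towards it. Low over the bed a gripper has no room within about 110 mm of the screw axis because of arm and handwheel: the trough must be pushed in held near its open end, which in place still sticks out of the bed by about 85 mm.
- end_stop (a point): Where the trough's closed end must come to rest: foot of the column's face, on the bed's top (fixture x = 0, y = +25 mm, z = 15 mm). The column is 60 mm wide, 105 mm high.
- pad_face (a point): Middle of the underside of the round pad, 24 mm in diameter, that hangs on the screw below the arm. At the start it is 36 to 42 mm above the bed, so the trough passes under it; at the lower stop it is 4.5 mm above the bed and so stands inside the trough, behind the end wall.
- wheel_axis (a point): Point on the vertical screw axis, fixed, at the middle height of the crank knob (z = 153 mm).
- crank_knob (a point): Middle of the crank knob: upright black cylinder 18 mm in diameter, z = 131 to 175 mm, spinning freely on its pin, 50 mm from the screw axis on the rim of the dark handwheel (112 mm over all, rim top at z = 125 mm). The point goes round with the wheel. Grip it from above, then lead it in a circle of 50 mm radius about the axis without turning the gripper.
- handwheel (a joint): Angle of the handwheel in rad; grows clockwise seen from above, which lowers the pad by 15 mm a turn. It starts near the top of its travel; the lower stop is hard, 2 to 2.5 turns further clockwise, to be found by feel. Turning takes about 2 N at the knob; the wheel stays where it is left.
- trough: Bright bare sheet-metal trough, 220 mm long (its y), 40 mm wide (x), 26 mm high, walls and floor 3 mm, open on top, end wall at its +y end, open at its -y end, about 0.2 kg. Origin: centre of its underside. It starts on the bench, top up, in one of the rack's two bays, open end 110 to 130 mm deep inside; grip it across its width near the closed end, which sticks out.
- closed_end (a point): Outer face of the trough's closed end, middle of its lower edge (y = +110 mm in the trough's frame).
- open_end (a point): Open end of the trough, middle of its lower edge (y = -110 mm in the trough's frame).
- rack: Steel bridge rack fixed on the bench, 206 mm wide (x), 61 mm high, 135 mm deep, two bays (centres at x = -50 and +50 mm), each 94 mm wide, 55 mm high, roofed, closed at the back, open at the front (own +y; front edge at y = +65 mm), without a floor: parts lie on the bench and are drawn out along +y. Origin: on the bench under the middle.
- bar: Bystander: plain flat bar 220 x 40 x 10 mm lying in the other bay. Leave it.
- jar: Bystander: squat white plastic jar, 56 mm in diameter, 60 mm high, standing beyond the work. Origin: centre of its underside.
- loupe: Bystander: black loupe, 42 mm in diameter, 36 mm high, standing beyond the work. Origin: centre of its underside.

How it is judged:
By the outcome, as a careful person would: the job done as asked, in the order asked, and still so for the second after the job is handed in, with the robot touching nothing.
It also fails if it takes over 72 s, if anything falls off the work surface, if the arm or the gripper's body presses on something with over 40 N, if the wrist force passes 120 N, or if a joint passes its speed limit or range.

## Working session

There is one attempt and no reset: what is moved stays moved. The work goes in short steps, Python scripts to look and compute and a shell command to move; the robot and the scene stay as the last step left them, time stands still between calls to the robot, and variables do not carry over. Pictures are saved under pics/ and viewed, at most 10 in all, crops included, and the job is handed in when it is done.

```bash
ls; mkdir -p pics; python3 - <<'E'
from plant import r, optics, sensors
import cv2,numpy as np
for n in("scene","top"):
    im=optics.capture(n);cv2.imwrite(f"pics/{n}0.png",im)
    p=optics.camera_params(n);print(n,np.round(p["intrinsics"],1).tolist(),np.round(p["world_from_camera"],3).tolist())
o=sensors.get_obs();print(o["tcp_pos"],np.round(o["orientation"],3).tolist(),o["time_s"])
E
```

```text
pics
plant.py
steer.py
scene [[433.2, 0.0, 262.8], [0.0, 433.2, 194.5], [0.0, 0.0, 1.0]] [[-0.745, 0.564, -0.356, 0.974], [0.667, 0.623, -0.409, 0.359], [-0.008, -0.542, -0.841, 0.998], [0.0, 0.0, 0.0, 1.0]]
top [[500.0, 0.0, 255.2], [0.0, 500.0, 197.0], [0.0, 0.0, 1.0]] [[-0.024, -0.973, 0.229, 0.332], [-1.0, 0.024, -0.006, -0.059], [0.001, -0.229, -0.973, 1.337], [0.0, 0.0, 0.0, 1.0]]
[0.21893046 0.55835002 0.25261645] [[-0.931, 0.365, -0.001], [0.365, 0.931, -0.001], [0.0, -0.001, -1.0]] 0.1
```

View pics/scene0.png

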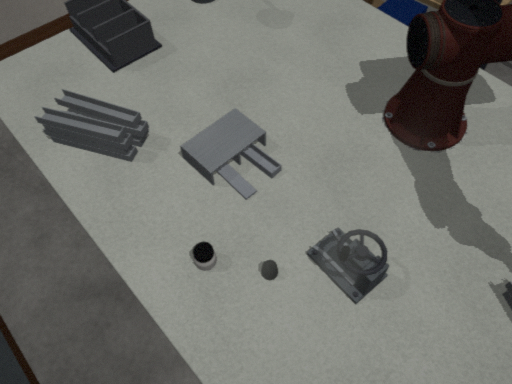

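View pics/top0.png

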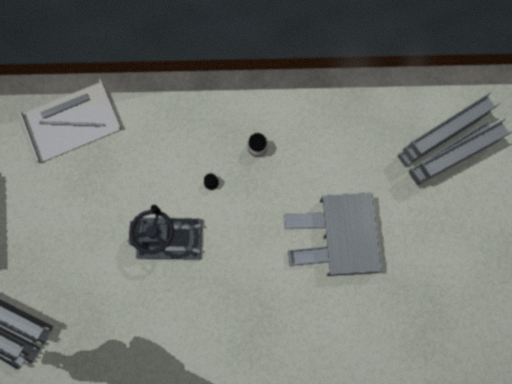

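```bash
python3 - <<'E'
import cv2,numpy as np
def c(n,x,y,w,h,k):
    im=cv2.imread(f"pics/{n}0.png")[y:y+h,x:x+w]; im=cv2.convertScaleAbs(im,alpha=1.4,beta=15)
    im=cv2.resize(im,None,fx=k,fy=k,interpolation=cv2.INTER_CUBIC)
    for i in range(0,w,10): cv2.line(im,(i*k,0),(i*k,12 if (x+i)%50 else 25),(0,0,255),1)
    for i in range(0,h,10): cv2.line(im,(0,i*k),(12 if (y+i)%50 else 25,i*k),(0,0,255),1)
    return im
a=c("top",280,190,110,90,6);b=c("top",120,195,100,75,6)
A=np.zeros((600,800,3),np.uint8)
a=c("top",280,185,100,100,4);b=c("top",120,190,100,100,4)
t=np.hstack([a,b]); 
a=c("scene",175,105,110,100,5);b=c("scene",300,220,100,90,5)
cv2.imwrite("pics/c1.png",t);cv2.imwrite("pics/c2.png",np.hstack([cv2.resize(a,(440,400)),cv2.resize(b[:,:450],(360,360)) if 0 else np.zeros((400,0,3),np.uint8)]))
a=c("scene",178,107,106,100,4)[:, :400];b=c("scene",298,215,100,100,4)
cv2.imwrite("pics/c2.png",np.hstack([c("scene",182,105,100,100,4),b]))
E
```

```text
(no output)
```

View pics/c1.png

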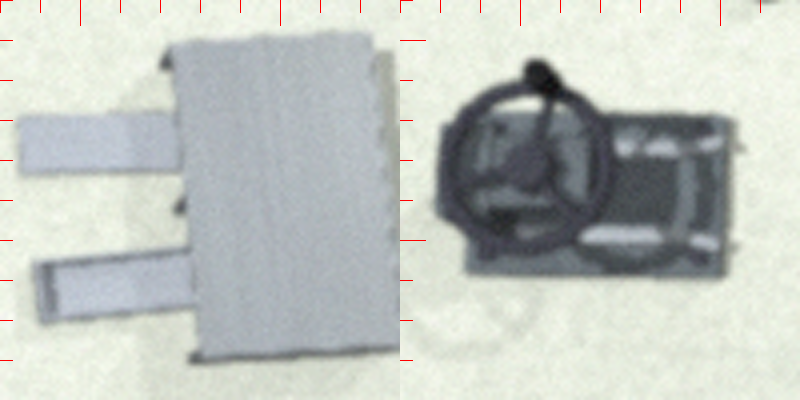

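View pics/c2.png

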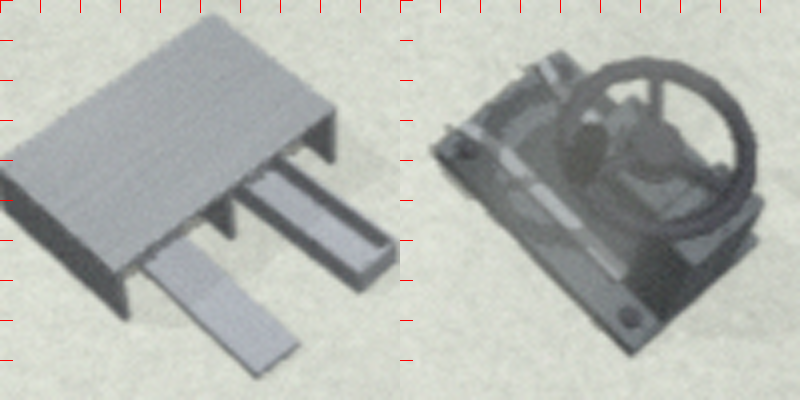

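```bash
cat >h.py <<'E'
from plant import r, optics, sensors
import cv2,numpy as np
def ray(n,u,v,p=None):
    p=p or optics.camera_params(n);K=np.array(p["intrinsics"]);T=np.array(p["world_from_camera"])
    x=np.array([(u-K[0,2])/K[0,0],(v-K[1,2])/K[1,1],1.])
    if n=="wrist":
        t=np.hypot(x[0],x[1]);x=np.array([*(x[:2]/max(t,1e-9)*np.sin(t)),np.cos(t)])
    d=T[:3,:3]@x;return T[:3,3],d/np.linalg.norm(d)
def atz(n,u,v,z,p=None):
    o,d=ray(n,u,v,p);return o+d*(z-o[2])/d[2]
def tri(*rs):
    A=np.zeros((3,3));b=np.zeros(3)
    for o,d in rs: M=np.eye(3)-np.outer(d,d);A+=M;b+=M@o
    X=np.linalg.solve(A,b);return X,[np.linalg.norm(np.cross(d,X-o)) for o,d in rs]
def px(n,X,p=None):
    p=p or optics.camera_params(n);K=np.array(p["intrinsics"]);T=np.array(p["world_from_camera"])
    c=T[:3,:3].T@(np.array(X)-T[:3,3])
    if n=="wrist":
        t=np.arctan2(np.hypot(*c[:2]),c[2]);k=t/np.hypot(*c[:2]);return K[:2,2]+c[:2]*k*K[0,0]
    return K[:2,2]+c[:2]/c[2]*K[0,0]
E
python3 - <<'E'
from h import *
np.set_printoptions(precision=4,suppress=True)
T=lambda cx,cy,ox,oy:(ox+cx/4,oy+cy/4)
for nm,t,s in [("tr end -?",(288.5,250.75),(281.5-9.5,173)),("tr end low",(290.25,266),(281.5,165)),("bed F+x",(202,219.25),(306.25,252.5)),("bed F-x",(201,258.75),(338,228)),("knob mid",(154.5,208.5),(344,248)),("wheel c",(151.5,231.2),(298+258/4,215+146/4))]:
    print(nm,*tri(ray("top",*t),ray("scene",*s)))
z=.026
for c in [(34,263),(41,324),(190,249),(192,305)]: print("tr",atz("top",280+c[0]/4,185+c[1]/4,z))
for c in [(728,117),(724,275),(467,272)]: print("bed",atz("top",20+c[0]/4,190+c[1]/4,.015))
for c in [(166,45),(375,35),(200,355)]: print("rack",atz("top",280+c[0]/4,185+c[1]/4,.061))
print("wheel",atz("top",151.5,231.2,.12),"knob",atz("top",154.25,208,.175))
E
```

```text
tr end -? [ 0.4942 -0.1521  0.0213] [np.float64(0.00013799079552814417), np.float64(0.00013799079552806885)]
tr end low [ 0.4545 -0.1555  0.0191] [np.float64(0.00014845408794939187), np.float64(0.00014845408794933283)]
bed F+x [0.5875 0.0776 0.0038] [np.float64(0.0001233916701641661), np.float64(0.00012339167016408916)]
bed F-x [0.4793 0.082  0.0058] [np.float64(0.0023944008748417304), np.float64(0.0023944008748417157)]
knob mid [0.5853 0.172  0.1708] [np.float64(0.0016581008861707896), np.float64(0.0016581008861707603)]
wheel c [0.5382 0.1911 0.1185] [np.float64(0.0011602634744706912), np.float64(0.0011602634744707567)]
tr [ 0.4937 -0.1519  0.026 ]
tr [ 0.4538 -0.1548  0.026 ]
tr [ 0.5004 -0.2548  0.026 ]
tr [ 0.4637 -0.254   0.026 ]
bed [0.5855 0.0764 0.015 ]
bed [0.4795 0.079  0.015 ]
bed [0.4856 0.2485 0.015 ]
rack [ 0.6304 -0.2416  0.061 ]
rack [ 0.6338 -0.3791  0.061 ]
rack [ 0.4286 -0.252   0.061 ]
wheel [0.5385 0.1897 0.12  ] knob [0.5847 0.1732 0.175 ]
```

```bash
cat >>h.py <<'E'
def delta(target,yawy=None):
    "tool-axis shift to world target; rz (deg) to bring tool y to world heading yawy"
    o=sensors.get_obs();R=np.array(o["orientation"]);d=R.T@(np.array(target)-o["tcp_pos"])
    h=np.degrees(np.arctan2(R[1,1],R[0,1]))
    print("shift",np.round(d,4),"heading",round(h,2),"rz",None if yawy is None else round(-(yawy-h),2))
E
X='[0.085,-0.318,-0.26,-0.047,0,0,64]'; python3 steer.py "[[0.085,-0.318,-0.26,-0.047,0,0,64],[0.085,-0.318,-0.26,-0.047,0,0,64],[0.085,-0.318,-0.26,-0.047,0,0,64],[0.085,-0.318,-0.26,-0.047,0,0,64],[0.085,-0.318,-0.26,-0.047,0,0,64],[0.085,-0.318,-0.26,-0.047,0,0,64],[0.085,-0.318,-0.26,-0.047,0,0,64],[0.085,-0.318,-0.26,-0.047,0,0,64],[0.085,-0.318,-0.26,-0.047,0,0,64],[0.085,-0.318,-0.26,-0.047,0,0,64]]"
python3 - <<'E'
from h import *
p=optics.camera_params("wrist");im=optics.capture("wrist");cv2.imwrite("pics/w1.png",im);np.save("w1.npy",p,allow_pickle=True)
print(p["intrinsics"],np.round(p["world_from_camera"],3).tolist())
for X in [(.533,.078,.015),(.537,.188,.12),(.474,-.153,.026)]: print(px("wrist",X,p))
delta((.47,-.16,.22),4.6)
E
```

```text
time_s: 1.1
tcp_pos: [0.421, 0.1989, 0.3002]
orientation: [[-0.077, 0.997, -0.0], [0.997, 0.077, -0.0], [0.0, -0.0, -1.0]]
force: [-0.4, 0.0, -0.2]
width: 0.085
grasp_force: 0.0
[[297.31863964   0.         255.54174796]
 [  0.         297.31863964 197.18163123]
 [  0.           0.           1.        ]] [[0.997, 0.074, 0.022, 0.415], [0.077, -0.953, -0.294, 0.273], [-0.001, 0.295, -0.956, 0.42], [0.0, 0.0, 0.0, 1.0]]
[322.10732045 245.62780953]
[359.87259393 198.32873879]
[269.46444012 354.11197135]
shift [-0.3629  0.0213  0.0799] heading 4.51 rz -0.09
```

```bash
python3 steer.py "[[0.085,-0.155,0.067,0.05,0,0,0],[0.085,-0.155,0.067,0.05,0,0,0],[0.085,-0.155,0.067,0.05,0,0,0],[0.085,-0.155,0.067,0.05,0,0,0],[0.085,-0.155,0.067,0.05,0,0,0]]" | head -2
python3 - <<'E'
from h import *
p=optics.camera_params("wrist");im=optics.capture("wrist");cv2.imwrite("pics/w2.png",im);np.save("w2.npy",p,allow_pickle=True)
for X in [(.533,.078,.015),(.537,.188,.12),(.474,-.153,.026)]: print(px("wrist",X,p))
delta((.473,-.2,.20),4.6)
E
```

```text
time_s: 1.65
tcp_pos: [0.4994, 0.0505, 0.2482]
[286.15874962 149.85639089]
[314.75084535  40.01807391]
[227.54695885 309.10460177]
shift [-0.2491 -0.0459  0.049 ] heading 4.59 rz -0.01
```

```bash
python3 steer.py "[[0.085,-0.249,-0.046,0.05,0,0,0],[0.085,-0.249,-0.046,0.05,0,0,0],[0.085,-0.249,-0.046,0.05,0,0,0],[0.085,-0.249,-0.046,0.05,0,0,0],[0.085,-0.249,-0.046,0.05,0,0,0],[0.085,-0.249,-0.046,0.05,0,0,0],[0.085,-0.249,-0.046,0.05,0,0,0]]" | head -2
python3 - <<'E'
from h import *
p=optics.camera_params("wrist");im=optics.capture("wrist");cv2.imwrite("pics/w3.png",im);np.save("w3.npy",p,allow_pickle=True)
print([px("wrist",X,p) for X in [(.494,-.152,.026),(.454,-.155,.026),(.4637,-.254,.026)]])
def crop(n,x,y,w,h,k):
    im=cv2.convertScaleAbs(cv2.imread(f"pics/{n}.png")[y:y+h,x:x+w],alpha=1.4,beta=15)
    im=cv2.resize(im,None,fx=k,fy=k,interpolation=cv2.INTER_CUBIC)
    for i in range(0,w,10): cv2.line(im,(i*k,0),(i*k,12 if (x+i)%50 else 25),(0,0,255),1)
    for i in range(0,h,10): cv2.line(im,(0,i*k),(12 if (y+i)%50 else 25,i*k),(0,0,255),1)
    return im
cv2.imwrite("pics/c3.png",np.vstack([np.hstack([crop("w1",270,130,200,150,4)[:, :800]])]))
cv2.imwrite("pics/c4.png",np.hstack([crop("w2",200,0,200,280,2),crop("w3",150,80,200,280,2)]))
E
```

```text
time_s: 2.4
tcp_pos: [0.4735, -0.1998, 0.2002]
[array([280.50014998, 136.84136019]), array([239.98776329, 136.52764736]), array([242.85526829, 229.71593172])]
```

View pics/c3.png

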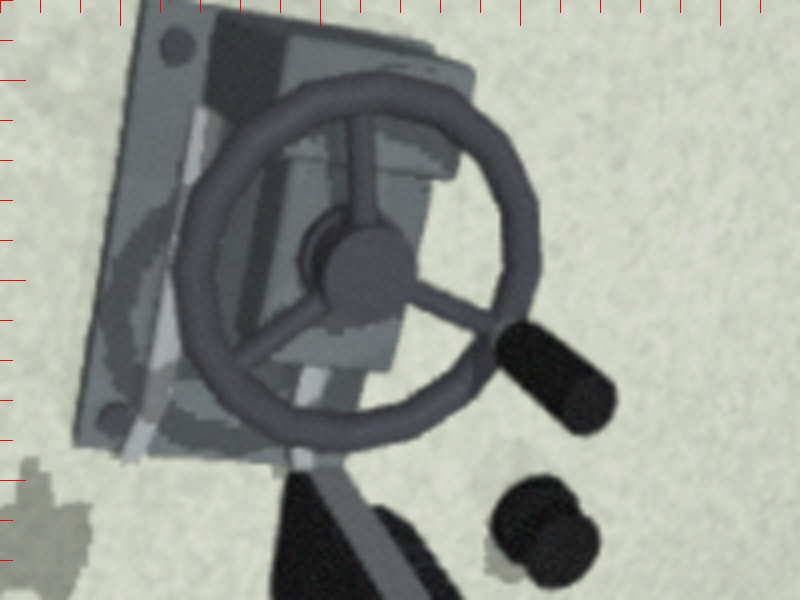

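View pics/c4.png

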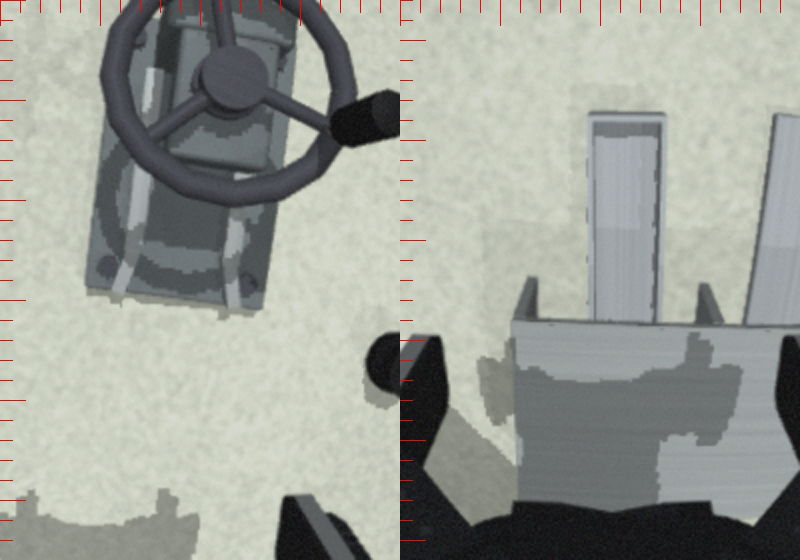

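```bash
python3 - <<'E'
from h import *
np.set_printoptions(precision=4,suppress=True)
P={n:np.load(n+".npy",allow_pickle=True).item() for n in("w1","w2","w3")}
W=lambda n,u,v:ray("wrist",u,v,P[n])
for c in [(244.5,136.5),(283.5,136.5),(244,241),(281,241)]: print("tr",atz("wrist",*c,.026,P["w3"]))
print("trR end 3view",*tri(W("w3",283.5,136.5),ray("top",288.5,250.75),ray("scene",272,173)))
print("trL",*tri(W("w3",244.5,136.5),ray("top",290.25,266),ray("scene",281.5,165)))
print("bedF-x",atz("wrist",288.75,241.5,.015,P["w1"]),atz("wrist",243,144,.015,P["w2"]),"F+x",atz("wrist",331.5,154,.015,P["w2"]))
print("bedF-x",*tri(W("w1",288.75,241.5),W("w2",243,144),ray("top",201,258.75)))
print("hub",*tri(W("w1",363,197.5),W("w2",318,39)),atz("wrist",359.5,195.5,.119,P["w1"]))
print("knobtop",*tri(W("w1",415.75,230.5),ray("top",154.25,208)),atz("wrist",415.75,230.5,.175,P["w1"]))
print("back -x of bed",atz("wrist",270+143/4,130,.015,P["w1"]))
E
```

```text
tr [ 0.4585 -0.1546  0.026 ]
tr [ 0.4969 -0.1514  0.026 ]
tr [ 0.4658 -0.2674  0.026 ]
tr [ 0.5063 -0.2642  0.026 ]
trR end 3view [ 0.4954 -0.1516  0.0231] [np.float64(0.0018072410402564913), np.float64(0.0014387582098173855), np.float64(0.0006943234082784161)]
trL [ 0.456  -0.1551  0.0203] [np.float64(0.002313884653062813), np.float64(0.0016836073818997774), np.float64(0.000721872256945697)]
bedF-x [0.48  0.082 0.015] [0.4809 0.0808 0.015 ] F+x [0.5894 0.0785 0.015 ]
bedF-x [0.4806 0.0798 0.0098] [np.float64(0.00033704927073310387), np.float64(0.0004085613180880438), np.float64(0.0004908288675245186)]
hub [0.5399 0.1893 0.1207] [np.float64(0.00037794650643330343), np.float64(0.0003779465064334778)] [0.5364 0.1909 0.119 ]
knobtop [0.5854 0.1738 0.1722] [np.float64(6.02373777018567e-06), np.float64(6.023737770192757e-06)] [0.5834 0.1749 0.175 ]
back -x of bed [0.4855 0.2493 0.015 ]
```

```bash
python3 steer.py "[[0.062,0.021,0.007,0.04,0,0,0],[0.062,0.021,0.007,0.08,0,0,0],[0.062,0.021,0.007,0.12,0,0,0],[0.062,0.021,0.007,0.15,0,0,0],[0.062,0.021,0.007,0.172,0,0,0],[0.062,0.021,0.007,0.172,0,0,0]]" 
python3 steer.py "[[0.03,0,0,0,0,0,0],[0.03,0,0,0,0,0,0],[0.03,0,0,0,0,0,0],[0.03,0,0,0,0,0,0],[0.03,0,0,0,0,0,0],[0.03,0,0,0,0,0,0]]" 50
```

```text
time_s: 3.05
tcp_pos: [0.4775, -0.1753, 0.0258]
orientation: [[-0.083, 0.997, -0.004], [0.997, 0.083, 0.003], [0.004, -0.003, -1.0]]
force: [-0.9, 0.2, -0.9]
width: 0.0619
grasp_force: 0.0
time_s: 3.65
tcp_pos: [0.4801, -0.1791, 0.0305]
orientation: [[-0.081, 0.997, 0.003], [0.997, 0.081, -0.0], [-0.001, 0.003, -1.0]]
force: [0.1, 5.6, 8.0]
width: 0.0386
grasp_force: 52.2
```

```bash
python3 steer.py "[[0.03,0,0,-0.002,0,0,0],[0.03,0.02,0,-0.003,0,0,0],[0.03,0.05,0,-0.003,0,0,0],[0.03,0.08,0,-0.003,0,0,0],[0.03,0.11,0,-0.003,0,0,0],[0.03,0.14,0,-0.003,0,0,0],[0.03,0.17,0,-0.003,0,0,0],[0.03,0.18,0,-0.003,0,0,0],[0.03,0.18,0,-0.003,0,0,0]]"
python3 - <<'E'
from h import *
im=optics.capture("top");cv2.imwrite("pics/t1.png",im)
p=optics.camera_params("wrist");w=optics.capture("wrist");cv2.imwrite("pics/w4.png",w)
a=cv2.convertScaleAbs(im[150:300,180:400],alpha=1.4,beta=15);a=cv2.resize(a,None,fx=2,fy=2)
cv2.imwrite("pics/c5.png",np.hstack([a[:, :290],w[:300]]))
E
```

```text
time_s: 4.55
tcp_pos: [0.4644, 0.0012, 0.0316]
orientation: [[-0.082, 0.997, 0.0], [0.997, 0.082, -0.0], [-0.0, 0.0, -1.0]]
force: [-0.4, -0.0, -2.1]
width: 0.0388
grasp_force: 51.1
```

View pics/c5.png

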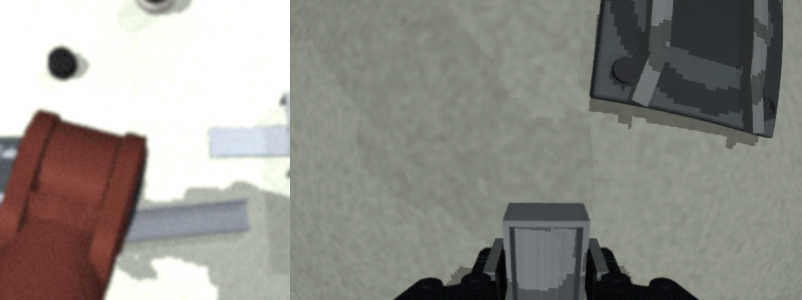

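```bash
python3 steer.py "[[0.03,0,0,0.002,0,0,0],[0.062,0,0,0.002,0,0,0],[0.062,0,0,0.002,0,0,0],[0.062,0,0,-0.02,0,0,0],[0.062,-0.04,0,-0.03,0,0,0],[0.062,-0.09,0,-0.03,0,0,0],[0.062,-0.13,0,-0.03,0,0,0],[0.062,-0.166,0,-0.03,0,0,0],[0.062,-0.166,0,-0.01,0,0,0],[0.062,-0.166,0,0.001,0,0,0]]"
python3 steer.py "[[0.062,0,0,0,0,0,0],[0.03,0,0,0,0,0,0],[0.03,0,0,0,0,0,0],[0.03,0,0,0,0,0,0],[0.03,0,0,0,0,0,0],[0.03,0,0,0,0,0,0],[0.03,0,0,0,0,0,0]]" 80
python3 -c "
from h import *
np.set_printoptions(precision=4,suppress=True)
p=np.load('w1.npy',allow_pickle=True)
y=np.array([.0297,.99956,0]);f=np.array([.538,.190,0])
o=sensors.get_obs();print(o['tcp_pos'])
for a in (-.30,-.165): 
  t=f+a*y; t[2]=o['tcp_pos'][2]+.02; delta(t,-1.7)"
```

```text
time_s: 5.65
tcp_pos: [0.477, -0.1664, 0.0291]
orientation: [[-0.077, 0.997, -0.001], [0.997, 0.077, 0.0], [0.001, -0.001, -1.0]]
force: [-0.6, 1.1, -1.0]
width: 0.0622
grasp_force: 0.0
time_s: 6.35
tcp_pos: [0.4781, -0.1649, 0.0313]
orientation: [[-0.081, 0.997, 0.001], [0.997, 0.081, -0.0], [-0.0, 0.001, -1.0]]
force: [-1.6, 2.0, 7.0]
width: 0.038
grasp_force: 81.4
[ 0.4781 -0.1649  0.0313]
shift [ 0.0507  0.0553 -0.02  ] heading 4.63 rz 6.33
shift [ 0.1849  0.0702 -0.02  ] heading 4.63 rz 6.33
```

```bash
python3 steer.py "[[0.03,0,0,-0.012,0,0,0],[0.03,0,0,-0.025,0,0,0],[0.03,0.01,0.025,-0.025,0,0,3.3],[0.03,0.021,0.052,-0.025,0,0,6.3],[0.03,0.021,0.052,-0.025,0,0,6.3],[0.03,0.021,0.052,-0.025,0,0,6.3],[0.03,0.021,0.052,-0.025,0,0,6.3]]"
python3 - <<'E'
from h import *
p=optics.camera_params("wrist");w=optics.capture("wrist");cv2.imwrite("pics/w5.png",w);np.save("w5.npy",p,allow_pickle=True)
im=cv2.convertScaleAbs(w[0:300,160:360],alpha=1.4,beta=15);im=cv2.resize(im,None,fx=4,fy=4,interpolation=cv2.INTER_CUBIC)[:600]
for i in range(0,200,10): cv2.line(im,(i*4,0),(i*4,12 if (160+i)%50 else 25),(0,0,255),1)
for i in range(0,150,10): cv2.line(im,(0,i*4),(12 if i%50 else 25,i*4),(0,0,255),1)
cv2.imwrite("pics/c6.png",im)
y=np.array([.0297,.99956,0]);f=np.array([.538,.190,0]);x=np.array([y[1],-y[0],0])
for a,b,z in [(-.02,-.138,.048),(.02,-.138,.048),(-.024,-.085,.023),(.024,-.085,.023)]: print(px("wrist",f+a*x+b*y+[0,0,z],p))
delta(f-.33*y+[0,0,.0563],-1.7)
E
```

```text
time_s: 7.05
tcp_pos: [0.5274, -0.1403, 0.0556]
orientation: [[0.03, 1.0, -0.0], [1.0, -0.03, -0.0], [-0.0, -0.0, -1.0]]
force: [-0.8, -0.2, -1.9]
width: 0.0377
grasp_force: 81.2
[ 216.78744276 -112.19892573]
[ 298.84512998 -111.84579483]
[ 218.5882893  -140.74468915]
[ 296.26199486 -140.46091484]
shift [ 0.0005  0.0009 -0.0007] heading -1.72 rz -0.02
```

View pics/c6.png

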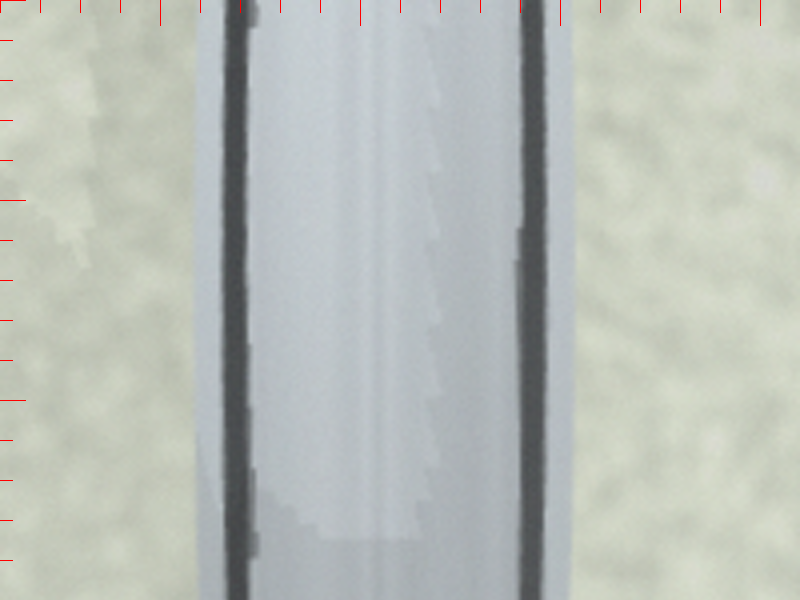

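```bash
python3 steer.py "[[0.03,0.02,0.001,0.003,0,0,0],[0.03,0.04,0.001,0.005,0,0,0],[0.03,0.055,0.001,0.005,0,0,0],[0.03,0.07,0.001,0.005,0,0,0],[0.03,0.08,0.001,0.006,0,0,0],[0.03,0.08,0.001,0.006,0,0,0]]"
python3 -c "
from h import *
a=optics.capture('scene');b=optics.capture('top');cv2.imwrite('pics/s2.png',a);cv2.imwrite('pics/t2.png',b)
f=lambda im,x,y,w,h,k:cv2.resize(cv2.convertScaleAbs(im[y:y+h,x:x+w],alpha=1.4,beta=15),None,fx=k,fy=k,interpolation=cv2.INTER_CUBIC)
cv2.imwrite('pics/c7.png',np.hstack([f(a,280,205,110,110,4)[:, :440],f(b,120,190,90,110,4)]))"
```

```text
time_s: 7.7
tcp_pos: [0.5311, -0.0591, 0.0493]
orientation: [[0.029, 1.0, -0.0], [1.0, -0.029, 0.0], [0.0, -0.0, -1.0]]
force: [-1.0, -0.7, -2.4]
width: 0.0384
grasp_force: 81.2
```

View pics/c7.png

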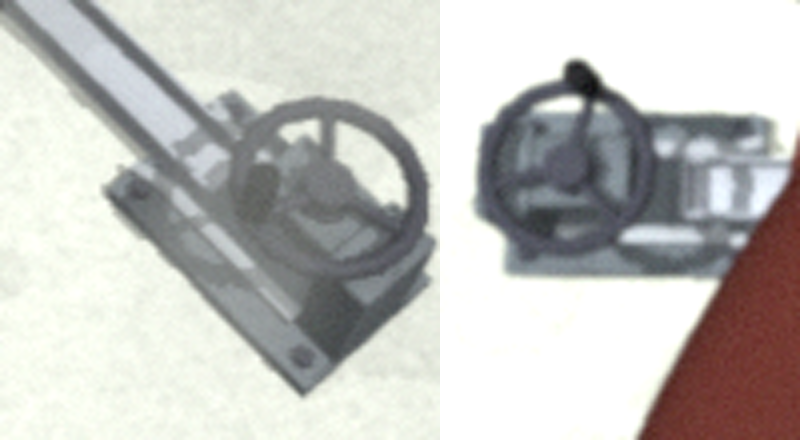

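```bash
python3 steer.py "[[0.03,0.01,0,0.002,0,0,0],[0.03,0.025,0,0.003,0,0,0],[0.03,0.04,0,0.003,0,0,0],[0.03,0.055,0,0.003,0,0,0],[0.03,0.065,0,0.003,0,0,0],[0.03,0.07,0,0.003,0,0,0],[0.03,0.07,0,0.003,0,0,0]]"
python3 steer.py "[[0.03,0.002,0,0,0,0,0],[0.03,0.004,0,0,0,0,0],[0.03,0.006,0,0,0,0,0],[0.03,0.008,0,0,0,0,0]]"
```

```text
time_s: 8.5
tcp_pos: [0.5332, 0.0109, 0.0463]
orientation: [[0.029, 1.0, -0.0], [1.0, -0.029, 0.001], [0.001, -0.0, -1.0]]
force: [0.4, 1.0, -1.7]
width: 0.0384
grasp_force: 81.3
time_s: 8.9
tcp_pos: [0.5335, 0.0177, 0.0463]
orientation: [[0.03, 1.0, 0.0], [1.0, -0.03, -0.0], [-0.0, 0.0, -1.0]]
force: [-0.6, -0.8, -1.6]
width: 0.0383
grasp_force: 81.3
```

```bash
python3 steer.py "[[0.03,0.001,0,0.001,0,0,0],[0.03,0.003,0,0.001,0,0,0],[0.03,0.005,0,0.001,0,0,0],[0.03,0.006,0,0.001,0,0,0]]"|grep -v orient
python3 steer.py "[[0.03,0.001,0,0,0,0,0],[0.03,0.002,0,0,0,0,0],[0.03,0.003,0,0,0,0,0],[0.03,0.004,0,0,0,0,0]]"|grep -v orient
```

```text
time_s: 9.3
tcp_pos: [0.5344, 0.0235, 0.046]
force: [-0.5, -5.5, 5.2]
width: 0.0382
grasp_force: 82.0
time_s: 9.7
tcp_pos: [0.5344, 0.0253, 0.046]
force: [-2.0, -20.9, 3.9]
width: 0.0382
grasp_force: 82.0
```

```bash
python3 steer.py "[[0.03,-0.001,0,0,0,0,0],[0.062,-0.002,0,0,0,0,0],[0.062,-0.002,0,0,0,0,0],[0.062,-0.002,0,0,0,0,0],[0.062,-0.002,0,-0.04,0,0,0],[0.062,-0.002,0,-0.09,0,0,0],[0.05,-0.002,0,-0.14,0,0,0],[0.05,-0.002,0,-0.19,0,0,0],[0.05,0.03,0.01,-0.19,0,0,0],[0.05,0.03,0.01,-0.19,0,0,0]]"|grep -v orient
python3 - <<'E'
from h import *
p=optics.camera_params("wrist");w=optics.capture("wrist");cv2.imwrite("pics/w6.png",w);np.save("w6.npy",p,allow_pickle=True)
im=optics.capture('top');cv2.imwrite("pics/t3.png",im);
print(px("wrist",(.5845,.1743,.175),p),px("wrist",(.538,.19,.125),p),px("wrist",(.539,.215,.015),p))
delta((.5845,.1743,.23),-1.7)
# knob: dark blob centroid
g=w.max(2);m=(g<45).astype(np.uint8)
n,l,s,c=cv2.connectedComponentsWithStats(m)
print([(s[i].tolist(),c[i].round(1)) for i in range(1,n) if s[i,4]>150])
E
```

```text
time_s: 10.7
tcp_pos: [0.546, 0.0599, 0.2371]
force: [-0.3, -0.4, -1.4]
width: 0.0503
grasp_force: 0.0
[313.62497524  44.11100468] [240.30568362  38.60195027] [245.1952867   39.68271274]
shift [0.1172 0.0367 0.0048] heading -1.63 rz 0.07
[([175, 0, 154, 109, 2851], array([261.6,  57.9])), ([354, 159, 37, 36, 982], array([371.8, 176.7])), ([0, 194, 14, 82, 396], array([  6.7, 236.6])), ([22, 240, 469, 144, 33654], array([255.6, 336.2])), ([416, 256, 33, 35, 832], array([432.2, 273.1]))]
```

```bash
python3 - <<'E'
from h import *
np.set_printoptions(precision=4,suppress=True)
w=cv2.imread("pics/w6.png");p=np.load("w6.npy",allow_pickle=True).item()
g=w.max(2)
print(g[20:90:4,290:340:3])
m=np.zeros_like(g);m[:110,285:345]=(g[:110,285:345]<36)
n,l,s,c=cv2.connectedComponentsWithStats(m);print(s[1:].tolist(),c[1:])
E
```

```text
[[ 80  35  49  53  50  50 146 142 142 146 148 146 148 142 141 147 149]
 [ 85  30  44  50  54  44 120 149 143 145 147 143 141 143 149 148 142]
 [ 86  57  41  47  53  50  56 144 142 147 144 141 143 143 144 145 140]
 [ 84  80  32  44  50  53  44 121 134 143 145 145 144 143 147 148 145]
 [ 88  83  95  43  50  28  28  29  28  27  25  57 147 146 144 145 144]
 [ 87  81 108  43  30  27  30  31  26  25  24  22  34 144 145 143 145]
 [ 85  80  69  26   8  27  28  28  26  24  23  18  17  87 146 150 152]
 [ 85  79  43   6   9  28  25  26  26  24  22  19  21 104 145 148 150]
 [ 47  41   3   6   5  10  23  20  21  20  24  18  18 140 144 143 145]
 [ 43  39   6  13  12   6   3  17  16  13  17  11 133 145 146 149 147]
 [ 39  22   5   4   6   6   6   8   0   5 105 151 150 149 143 143 147]
 [ 74  29  25   8   5   6   5   8  80 139 150 153 150 147 145 142 150]
 [ 42  36  35  35  25  55 142 152 149 147 149 144 145 148 148 148 149]
 [ 47  35  33  29  38 144 150 152 149 147 148 152 150 152 147 148 146]
 [ 52  35  33  26 140 147 153 150 152 150 150 152 151 147 147 145 149]
 [ 55  34  26  92 144 148 148 150 150 153 143 147 148 148 147 146 148]
 [ 47  26  61 142 142 148 151 152 146 146 149 153 151 145 147 149 150]
 [ 31  79 149 148 150 147 147 151 151 151 151 151 147 142 145 149 153]]
[[285, 8, 13, 25, 55], [285, 29, 1, 1, 1], [297, 34, 1, 1, 1], [285, 34, 44, 60, 1035]] [[290.8909  18.8182]
 [285.      29.    ]
 [297.      34.    ]
 [307.3449  54.3217]]
```

```bash
python3 steer.py "[[0.045,0.04,0.015,0,0,0,0],[0.045,0.08,0.027,0,0,0,0],[0.045,0.117,0.037,0,0,0,0],[0.045,0.117,0.037,0,0,0,0],[0.045,0.117,0.037,0.03,0,0,0],[0.045,0.117,0.037,0.06,0,0,0],[0.045,0.117,0.037,0.077,0,0,0],[0.045,0.117,0.037,0.077,0,0,0]]"|grep -v orient
python3 steer.py "[[0.01,0,0,0,0,0,0],[0.01,0,0,0,0,0,0],[0.01,0,0,0,0,0,0],[0.01,0,0,0,0,0,0],[0.01,0,0,0,0,0,0],[0.01,0,0,0,0,0,0]]" 40
python3 - <<'E'
from h import *
o=sensors.get_obs();R=np.array(o["orientation"]);t=o["tcp_pos"]
c=np.array([.5383,.190]);d=t[:2]-c;print(np.hypot(*d),np.degrees(np.arctan2(d[1],d[0])))
a0=np.arctan2(d[1],d[0])
for k in range(1,11):
    a=a0-np.radians(18*k)   # clockwise from above
    w=.05*np.array([np.cos(a)-np.cos(a0),np.sin(a)-np.sin(a0)]);print(18*k,np.round(R[:2,:2].T@w,4))
E
```

```text
time_s: 11.6
tcp_pos: [0.5828, 0.1723, 0.1544]
force: [-0.1, -0.3, 0.1]
width: 0.045
grasp_force: 0.0
time_s: 12.2
tcp_pos: [0.5862, 0.1731, 0.1598]
orientation: [[0.03, 1.0, 0.003], [1.0, -0.03, -0.0], [-0.0, 0.003, -1.0]]
force: [1.7, -4.5, 6.0]
width: 0.0171
grasp_force: 40.1
0.05073858943277135 -19.40441896007095
18 [-0.014 -0.007]
36 [-0.0251 -0.018 ]
54 [-0.0323 -0.0319]
72 [-0.0348 -0.0474]
90 [-0.0325 -0.0628]
108 [-0.0254 -0.0768]
126 [-0.0144 -0.0879]
144 [-0.0005 -0.0951]
162 [ 0.0149 -0.0976]
180 [ 0.0304 -0.0953]
```

```bash
python3 steer.py "[[0.01,-0.014,-0.007,0,0,0,0],[0.01,-0.025,-0.018,0,0,0,0],[0.01,-0.0323,-0.0319,0,0,0,0],[0.01,-0.0348,-0.0474,0,0,0,0],[0.01,-0.0325,-0.0628,0,0,0,0],[0.01,-0.0254,-0.0768,0,0,0,0],[0.01,-0.0144,-0.0879,0,0,0,0],[0.01,-0.0005,-0.0951,0,0,0,0],[0.01,0.0149,-0.0976,0,0,0,0],[0.01,0.0304,-0.0953,0,0,0,0]]"|grep -v orient
python3 -c "
from h import *
t=sensors.get_obs()['tcp_pos'];d=t[:2]-[.5383,.19];print(np.hypot(*d),np.degrees(np.arctan2(d[1],d[0])))"
```

```text
time_s: 13.2
tcp_pos: [0.4918, 0.207, 0.1598]
force: [12.9, -8.2, 0.4]
width: 0.017
grasp_force: 40.3
0.04946628342614511 159.9305129158464
```

```bash
python3 steer.py "[[0.01,0.014,0.007,0,0,0,0],[0.01,0.025,0.018,0,0,0,0],[0.01,0.0323,0.0319,0,0,0,0],[0.01,0.0348,0.0474,0,0,0,0],[0.01,0.0325,0.0628,0,0,0,0],[0.01,0.0254,0.0768,0,0,0,0],[0.01,0.0144,0.0879,0,0,0,0],[0.01,0.0005,0.0951,0,0,0,0],[0.01,-0.0149,0.0976,0,0,0,0],[0.01,-0.0304,0.0953,0,0,0,0]]"|egrep 'pos|force'
python3 steer.py "[[0.01,-0.014,-0.007,0,0,0,0],[0.01,-0.025,-0.018,0,0,0,0],[0.01,-0.0323,-0.0319,0,0,0,0],[0.01,-0.0348,-0.0474,0,0,0,0],[0.01,-0.0325,-0.0628,0,0,0,0],[0.01,-0.0254,-0.0768,0,0,0,0],[0.01,-0.0144,-0.0879,0,0,0,0],[0.01,-0.0005,-0.0951,0,0,0,0],[0.01,0.0149,-0.0976,0,0,0,0],[0.01,0.0304,-0.0953,0,0,0,0]]"|egrep 'pos|force'
python3 steer.py "[[0.01,0.014,0.007,0,0,0,0],[0.01,0.025,0.018,0,0,0,0],[0.01,0.0323,0.0319,0,0,0,0],[0.01,0.0348,0.0474,0,0,0,0],[0.01,0.0325,0.0628,0,0,0,0],[0.01,0.0254,0.0768,0,0,0,0],[0.01,0.0144,0.0879,0,0,0,0],[0.01,0.0005,0.0951,0,0,0,0],[0.01,-0.0149,0.0976,0,0,0,0]]"|egrep 'pos|force'
```

```text
tcp_pos: [0.5865, 0.1736, 0.1597]
force: [-2.7, 3.6, 10.1]
grasp_force: 41.3
tcp_pos: [0.4919, 0.2071, 0.1597]
force: [12.7, -8.4, 3.1]
grasp_force: 40.6
tcp_pos: [0.5888, 0.1893, 0.1597]
force: [-5.7, 2.6, 12.3]
grasp_force: 41.6
```

```bash
cat >chk.py <<'E'
from h import *
o=sensors.get_obs();d=o["tcp_pos"][:2]-[.539,.19];a=np.arctan2(d[1],d[0]);R=np.array(o["orientation"])
ft=np.array(o["force"][:2])@[-np.sin(a),np.cos(a)]   # + = resists clockwise
print(f"ang {np.degrees(a):.1f} rad {np.hypot(*d):.4f} Ft {ft:.1f} Fr {np.array(o['force'][:2])@d/np.hypot(*d):.1f} t {o['time_s']:.1f}")
import sys;sys.exit(ft>12)
E
python3 chk.py; python3 - <<'E'
from h import *
o=sensors.get_obs();R=np.array(o["orientation"])[:2,:2];d=o["tcp_pos"][:2]-[.539,.19];a0=np.arctan2(d[1],d[0])
P=lambda k:.0498*np.array([np.cos(a0-np.radians(k)),np.sin(a0-np.radians(k))])
for k in range(0,180,5): print(k+5,*np.round(R.T@(P(k+5)-P(k)),4))
E
```

```text
ang -0.8 rad 0.0498 Ft 2.5 Fr -5.7 t 16.1
5 -0.0043 -0.0001
10 -0.0043 -0.0005
15 -0.0043 -0.0009
20 -0.0042 -0.0012
25 -0.004 -0.0016
30 -0.0039 -0.0019
35 -0.0037 -0.0023
40 -0.0035 -0.0026
45 -0.0032 -0.0029
50 -0.003 -0.0032
55 -0.0027 -0.0034
60 -0.0024 -0.0036
65 -0.0021 -0.0038
70 -0.0017 -0.004
75 -0.0014 -0.0041
80 -0.001 -0.0042
85 -0.0006 -0.0043
90 -0.0003 -0.0043
95 0.0001 -0.0043
100 0.0005 -0.0043
105 0.0009 -0.0043
110 0.0012 -0.0042
115 0.0016 -0.004
120 0.0019 -0.0039
125 0.0023 -0.0037
130 0.0026 -0.0035
135 0.0029 -0.0032
140 0.0032 -0.003
145 0.0034 -0.0027
150 0.0036 -0.0024
155 0.0038 -0.0021
160 0.004 -0.0017
165 0.0041 -0.0014
170 0.0042 -0.001
175 0.0043 -0.0006
180 0.0043 -0.0003False
```

```bash
sed -i 's/sys.exit(ft>12)/sys.exit(int(ft>12))/' chk.py
python3 steer.py "[[0.01,-0.0043,-0.0001,0,0,0,0],[0.01,-0.0086,-0.0006,0,0,0,0]]">o.txt && python3 chk.py &&
python3 steer.py "[[0.01,-0.0043,-0.0009,0,0,0,0],[0.01,-0.0043,-0.0009,0,0,0,0]]">o.txt && python3 chk.py &&
python3 steer.py "[[0.01,-0.0042,-0.0012,0,0,0,0],[0.01,-0.0042,-0.0012,0,0,0,0]]">o.txt && python3 chk.py &&
python3 steer.py "[[0.01,-0.004,-0.0016,0,0,0,0],[0.01,-0.004,-0.0016,0,0,0,0]]">o.txt && python3 chk.py &&
python3 steer.py "[[0.01,-0.0039,-0.0019,0,0,0,0],[0.01,-0.0039,-0.0019,0,0,0,0]]">o.txt && python3 chk.py &&
python3 steer.py "[[0.01,-0.0037,-0.0023,0,0,0,0],[0.01,-0.0037,-0.0023,0,0,0,0]]">o.txt && python3 chk.py &&
python3 steer.py "[[0.01,-0.0035,-0.0026,0,0,0,0],[0.01,-0.0035,-0.0026,0,0,0,0]]">o.txt && python3 chk.py &&
python3 steer.py "[[0.01,-0.0032,-0.0029,0,0,0,0],[0.01,-0.0032,-0.0029,0,0,0,0]]">o.txt && python3 chk.py &&
python3 steer.py "[[0.01,-0.003,-0.0032,0,0,0,0],[0.01,-0.003,-0.0032,0,0,0,0]]">o.txt && python3 chk.py &&
python3 steer.py "[[0.01,-0.0027,-0.0034,0,0,0,0],[0.01,-0.0027,-0.0034,0,0,0,0]]">o.txt && python3 chk.py &&
python3 steer.py "[[0.01,-0.0024,-0.0036,0,0,0,0],[0.01,-0.0024,-0.0036,0,0,0,0]]">o.txt && python3 chk.py &&
python3 steer.py "[[0.01,-0.0021,-0.0038,0,0,0,0],[0.01,-0.0021,-0.0038,0,0,0,0]]">o.txt && python3 chk.py &&
python3 steer.py "[[0.01,-0.0017,-0.004,0,0,0,0],[0.01,-0.0017,-0.004,0,0,0,0]]">o.txt && python3 chk.py &&
python3 steer.py "[[0.01,-0.0014,-0.0041,0,0,0,0],[0.01,-0.0014,-0.0041,0,0,0,0]]">o.txt && python3 chk.py &&
python3 steer.py "[[0.01,-0.001,-0.0042,0,0,0,0],[0.01,-0.001,-0.0042,0,0,0,0]]">o.txt && python3 chk.py &&
python3 steer.py "[[0.01,-0.0006,-0.0043,0,0,0,0],[0.01,-0.0006,-0.0043,0,0,0,0]]">o.txt && python3 chk.py &&
python3 steer.py "[[0.01,-0.0003,-0.0043,0,0,0,0],[0.01,-0.0003,-0.0043,0,0,0,0]]">o.txt && python3 chk.py
```

```text
ang -10.8 rad 0.0499 Ft 1.5 Fr 0.9 t 16.3
ang -16.2 rad 0.0500 Ft -0.9 Fr 1.8 t 16.5
ang -21.0 rad 0.0501 Ft -1.3 Fr 2.7 t 16.7
ang -25.9 rad 0.0503 Ft -0.8 Fr 3.3 t 16.9
ang -30.9 rad 0.0504 Ft 0.5 Fr 3.6 t 17.1
ang -36.0 rad 0.0505 Ft -1.0 Fr 3.9 t 17.3
ang -41.0 rad 0.0507 Ft 0.2 Fr 4.4 t 17.5
ang -45.9 rad 0.0508 Ft 0.4 Fr 5.0 t 17.7
ang -51.0 rad 0.0509 Ft 0.2 Fr 5.7 t 17.9
ang -56.0 rad 0.0510 Ft -0.7 Fr 6.5 t 18.1
ang -60.9 rad 0.0511 Ft -0.0 Fr 6.6 t 18.3
ang -65.9 rad 0.0511 Ft 0.0 Fr 7.2 t 18.5
ang -70.9 rad 0.0512 Ft -0.5 Fr 7.1 t 18.7
ang -75.9 rad 0.0513 Ft -0.1 Fr 8.3 t 18.9
ang -80.8 rad 0.0513 Ft 0.4 Fr 7.8 t 19.1
ang -85.8 rad 0.0514 Ft -0.0 Fr 8.8 t 19.3
ang -90.8 rad 0.0514 Ft -0.7 Fr 8.3 t 19.5
```

```bash
grep -E 'width|grasp' o.txt
python3 steer.py "[[0.01,-0.0003,-0.0043,0,0,0,0],[0.01,-0.0003,-0.0043,0,0,0,0]]">o.txt && python3 chk.py &&
python3 steer.py "[[0.01,0.0001,-0.0043,0,0,0,0],[0.01,0.0001,-0.0043,0,0,0,0]]">o.txt && python3 chk.py &&
python3 steer.py "[[0.01,0.0005,-0.0043,0,0,0,0],[0.01,0.0005,-0.0043,0,0,0,0]]">o.txt && python3 chk.py &&
python3 steer.py "[[0.01,0.0009,-0.0043,0,0,0,0],[0.01,0.0009,-0.0043,0,0,0,0]]">o.txt && python3 chk.py &&
python3 steer.py "[[0.01,0.0012,-0.0042,0,0,0,0],[0.01,0.0012,-0.0042,0,0,0,0]]">o.txt && python3 chk.py &&
python3 steer.py "[[0.01,0.0016,-0.004,0,0,0,0],[0.01,0.0016,-0.004,0,0,0,0]]">o.txt && python3 chk.py &&
python3 steer.py "[[0.01,0.0019,-0.0039,0,0,0,0],[0.01,0.0019,-0.0039,0,0,0,0]]">o.txt && python3 chk.py &&
python3 steer.py "[[0.01,0.0023,-0.0037,0,0,0,0],[0.01,0.0023,-0.0037,0,0,0,0]]">o.txt && python3 chk.py &&
python3 steer.py "[[0.01,0.0026,-0.0035,0,0,0,0],[0.01,0.0026,-0.0035,0,0,0,0]]">o.txt && python3 chk.py &&
python3 steer.py "[[0.01,0.0029,-0.0032,0,0,0,0],[0.01,0.0029,-0.0032,0,0,0,0]]">o.txt && python3 chk.py &&
python3 steer.py "[[0.01,0.0032,-0.003,0,0,0,0],[0.01,0.0032,-0.003,0,0,0,0]]">o.txt && python3 chk.py &&
python3 steer.py "[[0.01,0.0034,-0.0027,0,0,0,0],[0.01,0.0034,-0.0027,0,0,0,0]]">o.txt && python3 chk.py &&
python3 steer.py "[[0.01,0.0036,-0.0024,0,0,0,0],[0.01,0.0036,-0.0024,0,0,0,0]]">o.txt && python3 chk.py &&
python3 steer.py "[[0.01,0.0038,-0.0021,0,0,0,0],[0.01,0.0038,-0.0021,0,0,0,0]]">o.txt && python3 chk.py &&
python3 steer.py "[[0.01,0.004,-0.0017,0,0,0,0],[0.01,0.004,-0.0017,0,0,0,0]]">o.txt && python3 chk.py &&
python3 steer.py "[[0.01,0.0041,-0.0014,0,0,0,0],[0.01,0.0041,-0.0014,0,0,0,0]]">o.txt && python3 chk.py &&
python3 steer.py "[[0.01,0.0042,-0.001,0,0,0,0],[0.01,0.0042,-0.001,0,0,0,0]]">o.txt && python3 chk.py &&
python3 steer.py "[[0.01,0.0043,-0.0006,0,0,0,0],[0.01,0.0043,-0.0006,0,0,0,0]]">o.txt && python3 chk.py; grep -E 'width|grasp' o.txt
```

```text
width: 0.0167
grasp_force: 41.2
ang -95.7 rad 0.0515 Ft -0.9 Fr 6.8 t 19.7
ang -100.7 rad 0.0516 Ft -1.1 Fr 5.9 t 19.9
ang -105.6 rad 0.0516 Ft -1.0 Fr 3.6 t 20.1
ang -110.6 rad 0.0516 Ft 0.0 Fr 1.9 t 20.3
ang -115.4 rad 0.0517 Ft -0.7 Fr 0.8 t 20.5
ang -120.2 rad 0.0517 Ft 0.0 Fr -1.8 t 20.7
ang -125.0 rad 0.0517 Ft -0.6 Fr -3.4 t 20.9
ang -129.7 rad 0.0517 Ft -0.9 Fr -5.3 t 21.1
ang -134.5 rad 0.0516 Ft -0.8 Fr -7.6 t 21.3
ang -139.1 rad 0.0516 Ft -0.2 Fr -8.6 t 21.5
ang -143.8 rad 0.0516 Ft -0.6 Fr -11.3 t 21.7
ang -148.4 rad 0.0515 Ft 0.1 Fr -13.2 t 21.9
ang -152.9 rad 0.0515 Ft -0.7 Fr -14.3 t 22.1
ang -157.5 rad 0.0514 Ft -0.7 Fr -15.4 t 22.3
ang -162.1 rad 0.0513 Ft -1.5 Fr -16.4 t 22.5
ang -166.7 rad 0.0512 Ft -0.0 Fr -18.0 t 22.7
ang -171.3 rad 0.0511 Ft -0.3 Fr -18.5 t 22.9
ang -175.8 rad 0.0510 Ft -1.4 Fr -17.7 t 23.1
width: 0.017
grasp_force: 40.6
```

```bash

python3 steer.py "[[0.01,0.0043,0.0005,0,0,0,0],[0.01,0.0043,0.0005,0,0,0,0]]">o.txt && python3 chk.py &&
python3 steer.py "[[0.01,0.0043,0.0008,0,0,0,0],[0.01,0.0043,0.0008,0,0,0,0]]">o.txt && python3 chk.py &&
python3 steer.py "[[0.01,0.0043,0.0012,0,0,0,0],[0.01,0.0043,0.0012,0,0,0,0]]">o.txt && python3 chk.py &&
python3 steer.py "[[0.01,0.0042,0.0016,0,0,0,0],[0.01,0.0042,0.0016,0,0,0,0]]">o.txt && python3 chk.py &&
python3 steer.py "[[0.01,0.004,0.0019,0,0,0,0],[0.01,0.004,0.0019,0,0,0,0]]">o.txt && python3 chk.py &&
python3 steer.py "[[0.01,0.0038,0.0021,0,0,0,0],[0.01,0.0038,0.0021,0,0,0,0]]">o.txt && python3 chk.py &&
python3 steer.py "[[0.01,0.0036,0.0025,0,0,0,0],[0.01,0.0036,0.0025,0,0,0,0]]">o.txt && python3 chk.py &&
python3 steer.py "[[0.01,0.0034,0.0028,0,0,0,0],[0.01,0.0034,0.0028,0,0,0,0]]">o.txt && python3 chk.py; grep -E 'force' o.txt
```

```text
ang 179.6 rad 0.0508 Ft -1.1 Fr -14.7 t 23.3
ang 178.8 rad 0.0506 Ft 22.7 Fr -8.3 t 23.5
force: [7.9, -22.9, 5.8]
grasp_force: 41.3
```

```bash
python3 steer.py "[[0.01,-0.0153,0.0025,0,0,0,0],[0.01,-0.0275,0.0073,0,0,0,0],[0.01,-0.038,0.0152,0,0,0,0],[0.01,-0.0461,0.0255,0,0,0,0],[0.01,-0.0512,0.0376,0,0,0,0],[0.01,-0.0531,0.0505,0,0,0,0],[0.01,-0.0531,0.0505,0,0,0,0],[0.01,-0.0531,0.0505,0,0,0,0]]"|egrep 'pos|force'; python3 chk.py
```

```text
tcp_pos: [0.5362, 0.1386, 0.1597]
force: [0.8, -7.7, 8.3]
grasp_force: 41.4
ang -93.1 rad 0.0514 Ft 1.3 Fr 7.6 t 24.3
```

```bash
python3 steer.py "[[0.04,0,0,0,0,0,0],[0.04,0,0,0,0,0,0],[0.04,0,0,0,0,0,0],[0.04,0,0,-0.04,0,0,0],[0.04,0,0,-0.08,0,0,0],[0.04,-0.04,0,-0.1,0,0,0],[0.04,-0.09,0,-0.1,0,0,0],[0.04,-0.12,0,-0.1,0,0,0],[0.04,-0.12,0,-0.1,0,0,0]]"|egrep 'pos|force'
python3 - <<'E'
from h import *
p=optics.camera_params("wrist");w=optics.capture("wrist");cv2.imwrite("pics/w7.png",w);np.save("w7.npy",p,allow_pickle=True)
a=optics.capture('scene');cv2.imwrite("pics/s3.png",a)
f=lambda im,x,y,w,h,k:cv2.resize(cv2.convertScaleAbs(im[y:y+h,x:x+w],alpha=1.4,beta=15),None,fx=k,fy=k,interpolation=cv2.INTER_CUBIC)
cv2.imwrite("pics/c8.png",np.hstack([f(w,160,0,200,260,2),f(a,280,205,110,130,4)[:, :400]]))
y=np.array([.0297,.99956,0]);F=np.array([.5384,.189,0]);x=np.array([y[1],-y[0],0])
for q in [(-.02,-.195,.041),(.02,-.195,.041)]: print((px("wrist",F+q[0]*x+q[1]*y+[0,0,q[2]],p)-[160,0])*2)
print((px("wrist",F-.0*x+.025*y+[0,0,.041],p)-[160,0])*2,(px("wrist",F-[.002,.05,-.175],p)-[160,0])*2)
E
```

```text
tcp_pos: [0.531, 0.0167, 0.258]
force: [-0.8, 0.3, -1.0]
grasp_force: 0.0
[161.73720663 382.35610211]
[229.43384404 382.16672153]
[194.55080096   7.92346072] [195.7781487   77.77560694]
```

View pics/c8.png

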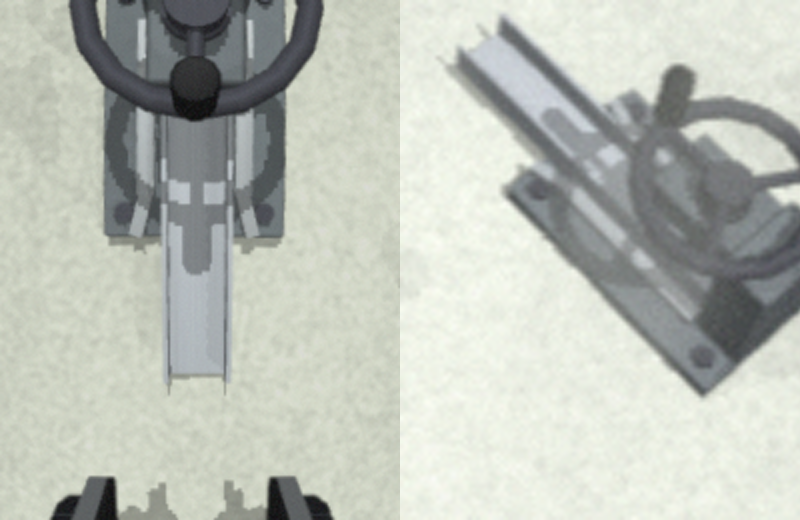

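The trough lies between the rails. Its open end is at crop pixel row ~383 (predicted 382), so it is fully home, and the knob at (195, 80) is where the quarter turn back should leave it.

```bash
python3 -c "
from plant import r, optics, sensors
print(r.finish_job())"
```

```text
the job is handed in; nothing more can be done
None
```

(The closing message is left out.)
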